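Start the hot plate, then find the full salt tin by feel

ROBOT

A 7-joint arm with a two-finger parallel gripper is mounted at the origin on the work surface. World frame = base frame: x ahead of the robot, y to its left, z up, the work surface at z = 0. Lengths are in mm, angles in degrees, forces in N, time in s.
With the tool pointing down it reaches from about 425 to 925 mm from the base axis. Payload 6.8 kg.
Tool frame: the origin (TCP) lies midway between the tips of the shut fingers; the grasp point (between the pads) lies 19 mm behind it; y points along the fingers, z is the direction in which the jaws open and shut, and the axes are right-handed (so a half turn about y gives the same grasp; the last joint's range is limited). The gripper opens to 88 mm and grips with 3 to 60 N. Pads are 20 mm wide; open, the fingers measure 115 mm over their backs; the gripper's body (75 mm by 178 mm) begins 61 mm behind the grasp point.
Start: joints at [-71.969, 27.33, 1.283, 89.118, -0.659, 63.558, -4.761], TCP at [276.961, 615.581, 222.664] pointing down, gripper open.
Joint ranges: [-169.35, 169.35], [-19.33, 120.38], [-80.79, 83.38], [13.8, 139.57], [-78.32, 258.32], [9.67, 109.79], [-169.56, 169.56]. Speed limits (degrees/s): [136.94, 136.94, 180, 180, 180, 180, 180].

INTERFACE

Orientations are given as [roll, pitch, yaw] about the fixed x, y, z axes, in that order (R = Rz(yaw) Ry(pitch) Rx(roll)).
In Python, from plant import status, optics, manip, search_frame, outline_of gives the robot as it stands. The module is installed in compiled form; this text tells all that it offers.
- The arm moves only by the tool drive_tool, never from a script. Its arguments are lists of equal length, an entry for each row: "grip": the closure, from 0 (fully open) to 1 (shut); "linear": the shift along the tool's x, y, z in mm, a list of three; "twist": the turn about the tool's y in rad. In form: {"grip": [grip, ...], "linear": [[dx, dy, dz], ...], "twist": [twist, ...]}. A call has 1 to 5 rows; each row is the pose to reach, as a shift and turn from the pose measured when the call began, along the tool's axes at that moment; what a row does not reach only later rows make up. A row lasts 1/10 s, in which the tool goes at most 50 mm and 8.59 degrees, less where a joint would pass 70% of its speed; a pose out of reach is approached as far as the arm can. A call with a gripper value outside its range is refused whole. The fingers move at their own pace and stop on an object; "force" is the grip in N (left out, the last holds). Time passes only in rows, so rows that repeat a pose let the fingers close. It gives the time, the measured TCP pose, the force and the opening at its end, in the units of the state.
- status.get_obs(): the state, without advancing time (a new reading comes with each control period).
- optics.camera(name): name is "scene" or "top"; returns the picture (400x640x3 uint8, red, green, blue); there is no depth.
- optics.calibration(name): a dict with "fx", "fy", "cx", "cy" (pixels), "dist_coeffs" ([k1, k2, p1, p2, k3] as OpenCV has them; the pictures are not rectified), "rvec" (rotation vector, rad) and "tvec" (3), from world to camera coordinates, as OpenCV has them. Camera axes: x right, y down, z forward; pixel columns grow to the right and rows downward; lengths in mm; the calibration is good to about 2 mm. A picture is of the moment at which its call begins. calibration takes no time and is no camera call.
- manip.close_job(): hands the job in, once; it reports no verdict.
Trained networks look in the newest picture that a camera, given by its name, has taken for a name from the list of things; names that differ only in an ending like _2 or _b are one class to them, and where a whole thing is asked for, a point or a joint stands for the part that bears it (a point fixed in the world has none). Each returns a list of dicts, best first, with "score" (0 to 1); they miss things now and then, are a little off and sometimes report something else, mostly with a low value. They report only what shows in the picture. A call takes as long as a camera call. They do not tell look-alikes from the thing itself.
- search_frame(camera, label): "rect" ([left, top, right, bottom] in pixels, round what is visible of it).
- outline_of(camera, label): "pixels" (400x640 bool, what is visible of it) and "rect" ([left, top, right, bottom] in pixels, round what is visible of it).
The state is a dict: "t": time; "joint_pos": joint angles; "joint_vel": joint speeds; "effort": joint torques, N m; "position": TCP position; "ee_rot": TCP orientation; "ft_force": force on the tool from outside, world axes, zero at the start; "torque": the same for the moment, N m; "width": opening from 0.0 (shut) to 1.0 (fully open).
Only numpy, scipy, OpenCV 4.12 (cv2) and the standard library are available. Lean on these libraries where they do the work, as an engineer would, in place of code of your own. Each camera call takes 0.05 s, during which the arm holds its last target.

TASK

We are salt-baking in the Dutch oven: start the hot plate under it by pressing its keys down fully one at a time, first the round power key, then the square heat key next to the long bar, then the long start bar, and do not press the other square key. While it warms, heft each of the three identical closed salt tins in turn, one at a time, lifting it clear and standing it back upright where it stood, to find by feel the heaviest, which is the full one. Finish holding that tin up in the gripper, upright and still, its bottom at least 10 cm above the counter and touching nothing else, and stay holding it; leave the other two tins standing in their places, keep every tin upright and do not push the other things about.

Things in the scene. Friction and masses are not known exactly. Their poses are not given: they have to be found in the camera images.
- hotplate: portable hot plate fixed on the right part of the counter, a flat case 380 mm deep, 300 mm wide, 62 mm high; origin at the centre of its underside; its front (key panel, 55 mm high) faces its own -x. Four black keys stand in one row along the panel, 40 mm behind the front edge, in its own frame at x = -150 mm and y = +105 (round), +38 and -28 (square), -105 mm (long bar); they stand 9 mm proud
- key_power (a joint): round power key, 25 mm across, at the left end of the row as seen from the robot. Joint value: how far it is pressed, 0 up to 0.005 m fully down; it springs back when let go. A 1.4 N preload, 4.9 N holds it fully down; it counts as pressed beyond 3.5 mm
- key_low (a joint): square key, 22 mm, next to the round power key: turns the heat down, not to be pressed. Joint value: how far it is pressed, 0 up to 0.005 m fully down; it springs back when let go. A 1.4 N preload, 4.9 N holds it fully down; it counts as pressed beyond 3.5 mm
- key_high (a joint): square heat key, 22 mm, next to the long start bar. Joint value: how far it is pressed, 0 up to 0.005 m fully down; it springs back when let go. A 1.4 N preload, 4.9 N holds it fully down; it counts as pressed beyond 3.5 mm
- key_start (a joint): long start bar, 52 mm long along the row and 22 mm deep, at the right end of the row as seen from the robot. Joint value: how far it is pressed, 0 up to 0.005 m fully down; it springs back when let go. A 1.4 N preload, 4.9 N holds it fully down; it counts as pressed beyond 3.5 mm
- key_power_top (a point): centre of the top face of the round power key, about 64 mm above the counter when up; moves with the key, which goes straight down
- key_low_top (a point): centre of the top face of the square turn-down key (not to be pressed), about 64 mm above the counter when up; moves with the key, which goes straight down
- key_high_top (a point): centre of the top face of the square heat key, about 64 mm above the counter when up; moves with the key, which goes straight down
- key_start_top (a point): centre of the top face of the long start bar, about 64 mm above the counter when up; moves with the key, which goes straight down
- tin_a: one of three identical closed round metal salt tins, 64 mm across (65 mm at lid and foot bead), 100 mm high, loose on the counter, rigid enough to grip firmly; they differ only in hidden weight (the full one about 0.5 kg, the others at least 0.13 kg lighter): neither name nor place tells which is heaviest. Origin: centre of the underside, z up
- tin_b: one of three identical closed round metal salt tins, 64 mm across (65 mm at lid and foot bead), 100 mm high, loose on the counter, rigid enough to grip firmly; they differ only in hidden weight (the full one about 0.5 kg, the others at least 0.13 kg lighter): neither name nor place tells which is heaviest. Origin: centre of the underside, z up
- tin_c: one of three identical closed round metal salt tins, 64 mm across (65 mm at lid and foot bead), 100 mm high, loose on the counter, rigid enough to grip firmly; they differ only in hidden weight (the full one about 0.5 kg, the others at least 0.13 kg lighter): neither name nor place tells which is heaviest. Origin: centre of the underside, z up
- dutch_oven: cast iron Dutch oven with its lid on, standing on the hot plate behind the keys: 226 mm across the lid, 272 mm over its two side handles, 162 mm high with the lid's loop handle, so its top is about 224 mm above the counter; 5 kg. Origin: centre of its underside. Its wall is 100 mm behind the middles of the keys. Leave it alone
- crate: small wooden crate fixed at the left end of the counter, 300 mm along x, 220 mm along y, 140 mm high, its hinged top standing up about 220 mm above its far side; origin: centre of its underside. Leave it alone. (A fixed steel toolbox 203 mm high stands at the counter's right end, beyond y = -0.57 m, and a power strip 35 mm high lies at the far edge)
- lid_lifter: steel lid lifter lying flat, 245 mm long along its x, 60 mm wide, 12 mm high; origin: middle of its underside. Leave it alone
- spoon_rest: white ceramic spoon rest: round bowl 96 mm across, 16 mm high, with a 55 mm handle trough along its -x; origin: centre of the bowl's underside. Leave it alone
- scrubber: round plastic dish scrubber, 60 mm across, 64 mm high with its knob; origin: centre of its underside. Leave it alone
- mug: white mug, 80 mm across, 82 mm high, handle along its +y; origin: centre of its underside. Leave it alone
- pepper_mill: dark wooden pepper mill, 54 mm across, 160 mm high; origin: centre of its underside. Leave it alone
Things that resemble listed ones, but are neither listed nor needed, are in the scene too. What is shaped like the tin_b but red is not meant. Leave any brown look-alike of the tin_a alone.

How it is judged:
By the outcome, as a careful person would: the job done as asked, in the order asked, and still so for the second after the job is handed in, while the arm keeps its last pose, push and grip.
It also fails if it takes over 72 s, if anything falls off the work surface, if the arm or the gripper's body presses on something with over 40 N, if the wrist force passes 120 N, or if a joint passes its speed limit or range.

## Working session

There is one attempt and no reset: what is moved stays moved. The work goes in short steps, Python scripts to look and compute and a tool call to move; the robot and the scene stay as the last step left them, time stands still between calls to the robot, and variables do not carry over. Pictures are saved under pics/ and viewed, and the job is handed in when it is done.

Besides the shell and the picture viewer there is one more tool, called after "Emit:" as name(argument=value, ...) on one line, values as JSON. drive_tool: Moves the arm, as the interface text tells. Its arguments: {"type":"object","properties":{"grip":{"type":"array","items":{"type":"number"}},"linear":{"type":"array","items":{"type":"array","items":{"type":"number"}}},"twist":{"type":"array","items":{"type":"number"}},"force":{"type":"number"}},"required":["grip","linear","twist"]}

```bash
mkdir -p pics; ls; cat > h.py <<'E'
import numpy as np, cv2
from plant import status, optics, manip, search_frame, outline_of
def K(c):
    d=optics.calibration(c); 
    return np.array([[d['fx'],0,d['cx']],[0,d['fy'],d['cy']],[0,0,1]]),np.array(d['dist_coeffs'],float),np.array(d['rvec'],float),np.array(d['tvec'],float)
def proj(c,P):
    k,d,r,t=K(c); return cv2.projectPoints(np.array(P,float).reshape(-1,1,3),r,t,k,d)[0].reshape(-1,2)
def back(c,uv,z):
    k,d,r,t=K(c); n=cv2.undistortPoints(np.array(uv,float).reshape(-1,1,2),k,d).reshape(-1,2)
    R=cv2.Rodrigues(r)[0]; C=-R.T@t.reshape(3); D=np.c_[n,np.ones(len(n))]@R
    return C+D*((z-C[2])/D[:,2])[:,None]
def save(c,name):
    im=optics.camera(c); cv2.imwrite('pics/'+name,im[:,:,::-1]); return im
E
python3 - <<'E'
from h import *
s=status.get_obs(); print({k:np.round(v,3) for k,v in s.items()})
for c in('scene','top'):
    save(c,c+'0.png'); k,d,r,t=K(c); R=cv2.Rodrigues(r)[0]; print(c,k[0,0],-R.T@t, R[2])
E
```

```text
pics
{'t': np.float64(0.0), 'joint_pos': array([-71.97 ,  27.376,   1.279,  89.177,  -0.658,  63.559,  -4.759]), 'joint_vel': array([ 0.006,  0.027, -0.002, -0.018, -0.08 ,  0.002,  0.072]), 'effort': array([-1.0000e-03, -5.8284e+01,  1.5340e+00, -2.7261e+01, -5.4000e-02,
        1.7000e-02,  0.0000e+00]), 'position': array([276.72 , 615.008, 221.689]), 'ee_rot': array([-9.0104e+01, -9.0000e-03, -2.4220e+01]), 'ft_force': array([ 0.263, -0.168,  0.921]), 'torque': array([-0.006,  0.029,  0.007]), 'width': np.float64(0.996)}
scene 468.3048321462518 [1399.57650415  260.15715169 1049.81647347] [-0.64581539 -0.09375339 -0.7577155 ]
top 419.08996597221704 [ 501.59835174  126.063648   1324.70848135] [ 0.04848278  0.007213   -0.99879797]
```

View pics/scene0.png

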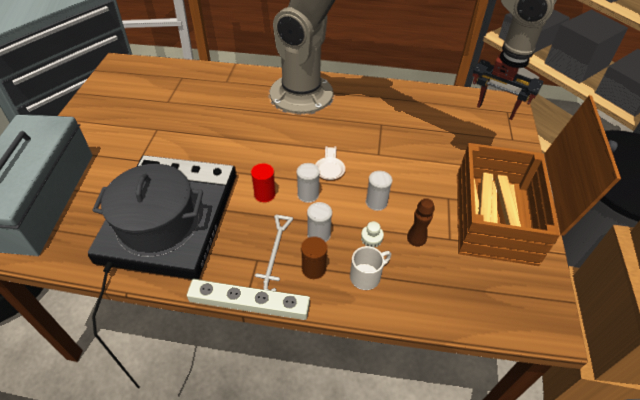

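View pics/top0.png

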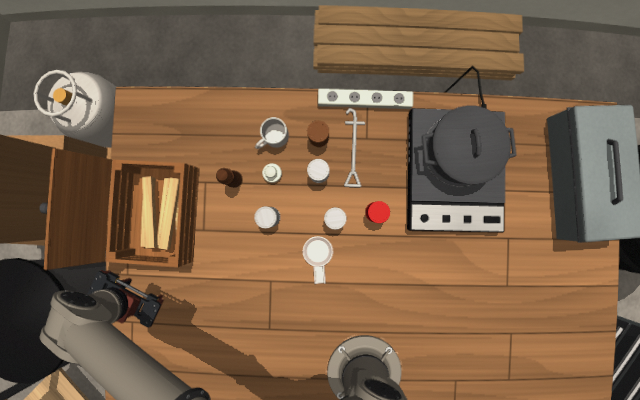

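```bash
python3 - <<'E'
from h import *
for c in('scene','top'):
  for l in ['tin_a','key_power_top','key_high_top','key_start_top','hotplate','dutch_oven','mug','pepper_mill','scrubber']:
    r=(search_frame)(c,l)
    print(c,l,[(np.round(q['rect']).tolist(),round(q['score'],2)) for q in r][:7])
E
```

```text
scene tin_a [([310.0, 200.0, 335.0, 244.0], 0.83), ([252.0, 163.0, 274.0, 197.0], 0.79), ([299.0, 166.0, 322.0, 204.0], 0.71), ([364.0, 172.0, 389.0, 209.0], 0.71), ([303.0, 238.0, 330.0, 277.0], 0.71), ([190.0, 165.0, 200.0, 175.0], 0.49)]
scene key_power_top [([144.0, 159.0, 156.0, 164.0], 0.62)]
scene key_high_top [([361.0, 222.0, 386.0, 246.0], 0.56)]
scene key_start_top [([145.0, 159.0, 157.0, 164.0], 0.37)]
scene hotplate [([91.0, 155.0, 235.0, 386.0], 0.71)]
scene dutch_oven [([91.0, 162.0, 206.0, 254.0], 0.67)]
scene mug [([352.0, 245.0, 390.0, 290.0], 0.87), ([94.0, 162.0, 204.0, 254.0], 0.44)]
scene pepper_mill [([406.0, 201.0, 438.0, 245.0], 0.86)]
scene scrubber [([356.0, 223.0, 384.0, 246.0], 0.58), ([366.0, 173.0, 393.0, 208.0], 0.43), ([192.0, 164.0, 199.0, 177.0], 0.34)]
top tin_a [([258.0, 205.0, 283.0, 227.0], 0.84), ([306.0, 160.0, 328.0, 183.0], 0.72), ([364.0, 200.0, 391.0, 223.0], 0.65), ([325.0, 206.0, 348.0, 231.0], 0.56), ([306.0, 123.0, 325.0, 148.0], 0.56)]
top key_power_top [([418.0, 216.0, 429.0, 226.0], 0.6)]
top key_high_top [([214.0, 167.0, 243.0, 189.0], 0.46), ([463.0, 219.0, 470.0, 224.0], 0.45)]
top key_start_top [([482.0, 216.0, 500.0, 225.0], 0.51), ([219.0, 166.0, 246.0, 192.0], 0.19)]
top hotplate [([408.0, 71.0, 508.0, 236.0], 0.83)]
top dutch_oven [([424.0, 107.0, 520.0, 185.0], 0.6)]
top mug [([258.0, 117.0, 286.0, 150.0], 0.87), ([308.0, 162.0, 331.0, 183.0], 0.2)]
top pepper_mill [([218.0, 166.0, 244.0, 190.0], 0.82)]
top scrubber []
```

```bash
python3 - <<'E'
from h import *
im=cv2.imread('pics/top0.png')
a=cv2.resize(im[110:290,240:400],None,fx=3.3,fy=3.3,interpolation=cv2.INTER_CUBIC)
b=cv2.resize(im[190:240,400:515],None,fx=6.9,fy=6.9,interpolation=cv2.INTER_CUBIC)
cv2.imwrite('pics/ca.png',a); cv2.imwrite('pics/cb.png',b)
# keys: dark blobs on panel
g=cv2.cvtColor(im,cv2.COLOR_BGR2GRAY)
m=(g[207:229,413:504]<90).astype(np.uint8)
n,l,st,ce=cv2.connectedComponentsWithStats(m)
for i in range(1,n):
    if st[i,4]>20:
        p=ce[i]+[413,207]; print('key',p,st[i],np.round(back('top',[p],64)[0],1))
for l in ['tin_a']:
  for c in('scene','top'):
    optics.camera(c)
    for q in outline_of(c,l):
        ys,xs=np.nonzero(q['pixels']); 
        print(c,round(q['score'],2),np.round(q['rect']),xs.mean().round(1),ys.mean().round(1),q['pixels'].sum())
im2=cv2.imread('pics/scene0.png')
cv2.imwrite('pics/cs.png',cv2.resize(im2[145:300,230:400],None,fx=3.8,fy=3.8,interpolation=cv2.INTER_CUBIC))
E
```

```text
key [423.82608696 217.7173913 ] [ 7  7  8  8 46] [ 491.9 -162.8   64. ]
key [446. 218.] [30  8  7  7 49] [ 492.7 -230.7   64. ]
key [467. 219.] [51  9  7  7 49] [ 491.2 -295.7   64. ]
key [491.35185185 219.11111111] [ 71   9  16   7 108] [ 492.5 -372.    64. ]
scene 0.92 [302. 235. 330. 277.] 314.1 256.9 968
scene 0.73 [312. 199. 335. 243.] 319.9 220.0 817
scene 0.73 [250. 165. 274. 200.] 263.7 182.0 795
scene 0.64 [366. 170. 393. 209.] 377.8 189.7 808
top 0.95 [306. 119. 328. 146.] 317.8 133.1 481
top 0.94 [305. 159. 332. 181.] 318.1 170.3 441
top 0.92 [325. 207. 350. 232.] 334.6 218.2 390
top 0.72 [364. 200. 392. 221.] 377.2 211.7 442
top 0.71 [257. 206. 280. 226.] 266.8 216.4 438
top 0.61 [ 39. 148. 197. 271.] 119.0 211.4 16039
```

View pics/ca.png

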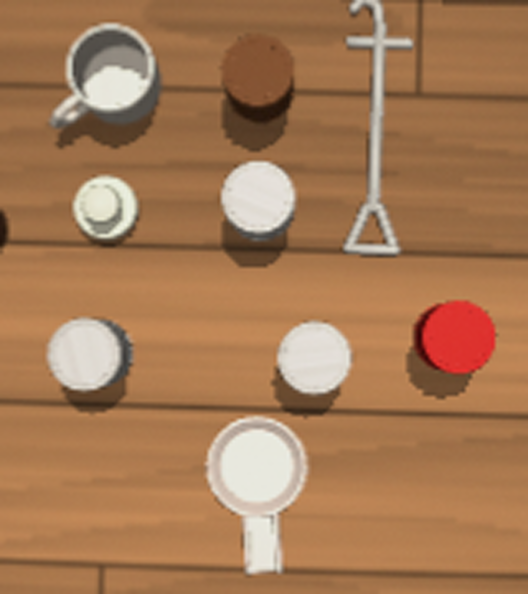

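View pics/cb.png

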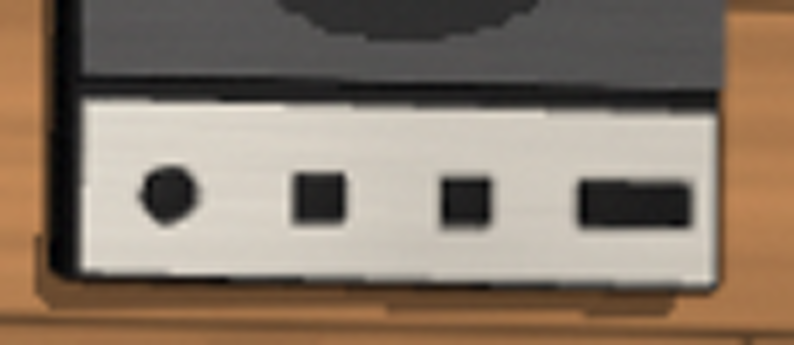

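View pics/cs.png

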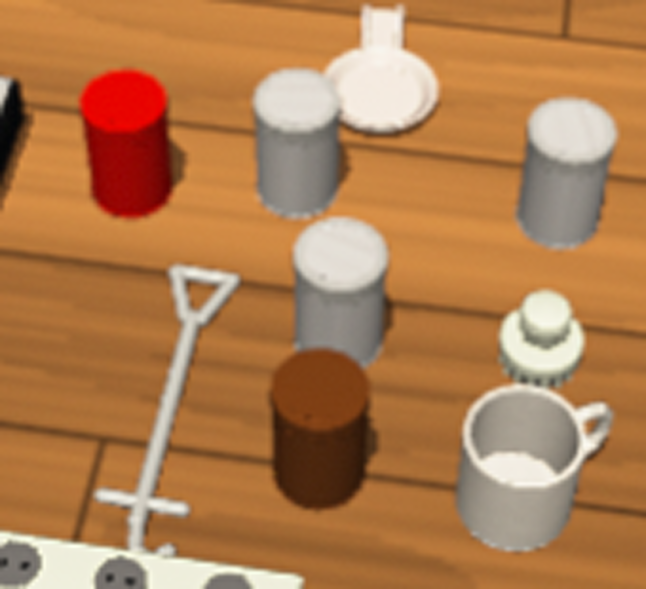

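```bash
python3 - <<'E'
from h import *
im=cv2.imread('pics/top0.png'); hsv=cv2.cvtColor(im,cv2.COLOR_BGR2HSV)
for name,(u,v) in dict(L=(266,217),F=(318,170),R=(335,218)).items():
    m=((hsv[...,1]<40)&(hsv[...,2]>165)).astype(np.uint8)
    n,l,st,ce=cv2.connectedComponentsWithStats(m); i=l[v,u]
    cs,_=cv2.findContours((l==i).astype(np.uint8),cv2.RETR_EXTERNAL,cv2.CHAIN_APPROX_NONE)
    c,r=cv2.minEnclosingCircle(cs[0]); 
    print(name,st[i],c,r,ce[i],back('top',[c,ce[i]],100).round(1).tolist())
for n,p,z in [('red',(378,211),100),('brown',(318,131),100),('mug',(274,131),82),('scrub',(272,173),30),('mill',(222,175),160),('lifter end',(353,186),12),('lifter corner',(346,186),12),('lifter',(354,112),12),('spoon bowl',(318,251),16),('spoon end',(319,283),16),('lidhandle',(471,141),224),('crate edge',(196,165),140),('oven left h',(417,160),150)]:
    print(n,back('top',[p],z)[0].round(0))
# triangulate tins with scene lids
for c in [(308,171),(320,211),(380,179)]: print('scene',back('scene',[c],100)[0].round(1))
E
```

```text
L [255 207  21  21 359] (265.0, 217.0) 10.816754341125488 [265.21727019 217.00278552] [[481.7, 310.7, 100.0], [481.7, 310.1, 100.0]]
F [307 159  22  21 367] (317.75, 169.375) 10.872225761413574 [317.68392371 169.19618529] [[625.6, 160.3, 100.0], [626.1, 160.5, 100.0]]
R [324 208  22  21 364] (334.7310791015625, 218.10159301757812) 10.768714904785156 [334.71153846 218.0521978 ] [[484.3, 106.7, 100.0], [484.4, 106.7, 100.0]]
red [508. -19. 100.]
brown [740. 163. 100.]
mug [740. 296.  82.]
scrub [618. 304.  30.]
mill [597. 427. 160.]
lifter end [585.  51.  12.]
lifter corner [585.  73.  12.]
lifter [821.  53.  12.]
spoon bowl [379. 155.  16.]
spoon end [280. 149.  16.]
lidhandle [ 701. -251.  224.]
crate edge [625. 510. 140.]
oven left h [ 655. -121.  150.]
scene [486.2 109.  100. ]
scene [625.3 164.1 100. ]
scene [483.4 312.5 100. ]
```

Emit:
drive_tool(grip=[1, 1, 1, 1, 1], linear=[[48, 0, -9], [96, 0, -18], [144, 0, -27], [192, 0, -36], [240, 0, -45]], twist=[-0.1, -0.2, -0.3, -0.4, -0.42], force=30)

```text
t: 1.7
position: [478.9, 474.7, 222.9]
ee_rot: [-90.0, -0.0, 0.0]
ft_force: [0.5, -0.1, 0.7]
width: 0.584
```

Emit:
drive_tool(grip=[1, 1, 1, 1, 1], linear=[[2, 0, -50], [4, 0, -100], [6, 0, -150], [8, 0, -200], [10, 0, -250]], twist=[0, 0, 0, 0, 0])

```text
t: 2.2
position: [488.8, 224.3, 223.0]
ee_rot: [-90.0, -0.0, 0.0]
ft_force: [0.3, 0.1, 0.4]
width: 0.125
```

Emit:
drive_tool(grip=[1, 1, 1, 1, 1], linear=[[1, 0, -50], [2, 0, -100], [3, 0, -150], [4, 0, -200], [4, 0, -250]], twist=[0, 0, 0, 0, 0])

```text
t: 2.7
position: [492.8, -25.6, 223.3]
ee_rot: [-89.9, -0.1, 0.0]
ft_force: [1.4, -0.8, 0.2]
width: 0.004
```

Emit:
drive_tool(grip=[1, 1, 1, 1, 1], linear=[[0, 0, -50], [0, 20, -100], [0, 50, -137], [0, 95, -137], [0, 135, -137]], twist=[0, 0, 0, 0, 0])

```text
t: 3.2
position: [493.0, -164.5, 87.0]
ee_rot: [-90.0, -0.2, -0.2]
ft_force: [0.7, 1.0, -1.2]
width: 0.005
```

```bash
python3 - <<'E'
from h import *
s=status.get_obs(); print(s['position'],s['ft_force'],s['t'])
a=save('scene','s1.png'); b=save('top','t1.png')
cv2.imwrite('pics/c1.png',np.hstack([cv2.resize(x,None,fx=4,fy=4,interpolation=cv2.INTER_CUBIC) for x in (a[110:210,110:210,::-1],b[160:260,400:500,::-1])]))
E
```

```text
[ 492.96413904 -164.54574006   86.9971183 ] [ 0.6900181   0.97830985 -1.19762029] 3.2
```

View pics/c1.png

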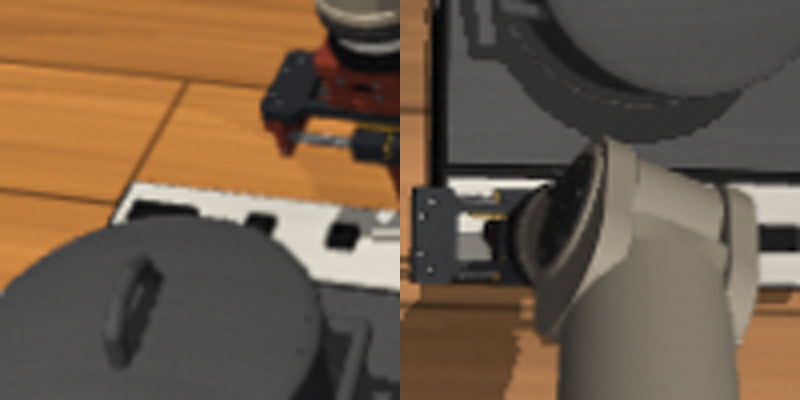

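The finger tips hang above the power key; the pot stays well behind. I will press in small steps.

Emit:
drive_tool(grip=[1, 1, 1, 1, 1], linear=[[-1, 18, 2], [-1, 24, 2], [-1, 27, 2], [-1, 29, 2], [-1, 29, 2]], twist=[0, 0, 0, 0, 0])

```text
t: 3.8
position: [488.4, -159.3, 58.7]
ee_rot: [-89.8, 0.4, -0.0]
ft_force: [-10.2, 3.9, 26.7]
width: 0.005
```

Emit:
drive_tool(grip=[1, 1, 1, 1], linear=[[0, -4, 0], [2, -15, -2], [3, -30, -3], [3, -30, -3]], twist=[0, 0, 0, 0])

```text
t: 4.2
position: [494.2, -163.2, 91.6]
ee_rot: [-89.8, 0.1, -0.0]
ft_force: [0.8, 0.1, 0.7]
width: 0.006
```

Emit:
drive_tool(grip=[1, 1, 1, 1, 1], linear=[[-1, 0, -45], [-2, 0, -90], [-2, 0, -132.5], [-2, 0, -132.5], [-2, 8, -132.5]], twist=[0, 0, 0, 0, 0])

```text
t: 4.7
position: [492.6, -297.1, 83.8]
ee_rot: [-89.9, -0.1, -0.1]
ft_force: [0.0, 0.6, -0.1]
width: 0.009
```

Emit:
drive_tool(grip=[1], linear=[[0, 4, 0]], twist=[0])

```text
t: 4.8
position: [492.6, -295.2, 78.7]
ee_rot: [-89.8, 0.0, -0.0]
ft_force: [-0.3, 0.4, -0.8]
width: 0.007
```

Emit:
drive_tool(grip=[1, 1, 1, 1, 1], linear=[[-1, 8, 0], [-1, 13, 0], [-1, 16, 0], [-1, 19, 0], [-1, 20, 0]], twist=[0, 0, 0, 0, 0])

```text
t: 5.3
position: [491.7, -293.9, 59.0]
ee_rot: [-89.7, 0.0, 0.0]
ft_force: [-3.4, 5.2, 14.1]
width: 0.003
```

Emit:
drive_tool(grip=[1, 1, 1, 1, 1], linear=[[0, -5, 0], [0, -25, 0], [0, -25, -40], [1, -25, -78], [1, -20, -78]], twist=[0, 0, 0, 0, 0])

```text
t: 5.8
position: [491.9, -379.1, 80.0]
ee_rot: [-90.1, -0.1, -0.4]
ft_force: [-0.2, -0.2, -0.1]
width: 0.004
```

Emit:
drive_tool(grip=[1], linear=[[0, 2, 0]], twist=[0])

```text
t: 5.9
position: [491.6, -379.3, 77.3]
ee_rot: [-90.0, -0.1, -0.4]
ft_force: [0.7, 0.8, -0.3]
width: 0.005
```

Emit:
drive_tool(grip=[1, 1, 1, 1, 1], linear=[[1, 7, 6], [1, 11, 6], [1, 14, 6], [1, 17, 6], [1, 19, 6]], twist=[0, 0, 0, 0, 0])

```text
t: 6.4
position: [493.1, -371.9, 58.8]
ee_rot: [-89.9, -0.1, -0.4]
ft_force: [-4.6, 6.9, 23.5]
width: 0.006
```

Emit:
drive_tool(grip=[1, 1, 1, 0, 0], linear=[[0, -5, 0], [0, -50, 0], [0, -95, 20], [0, -135, 50], [0, -135, 100]], twist=[0, 0, 0, 0, 0])

```text
t: 6.9
position: [496.1, -276.1, 199.8]
ee_rot: [-90.3, -0.7, -0.7]
ft_force: [1.6, 0.3, 0.8]
width: 0.15
```

```bash
python3 - <<'E'
from h import *
s=status.get_obs(); print(s['position'],s['ft_force'],s['t'])
a=save('scene','s2.png')
E
```

```text
[ 496.14954136 -276.0936026   199.83425949] [1.5848489  0.27393999 0.8076267 ] 6.9
```

View pics/s2.png

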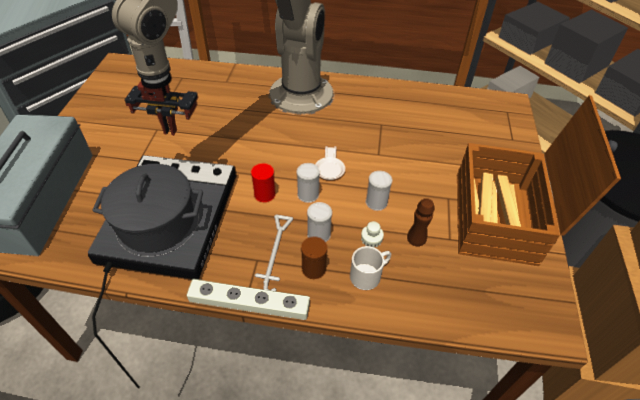

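The keys are up again and everything else (pot, tins at (308,182), (319,221), (378,190)) is where it was. On to the first tin.

Emit:
drive_tool(grip=[0, 0, 0, 0, 0], linear=[[-2, 0, 48], [-4, 0, 96], [-6, 0, 144], [-8, 0, 192], [-10, 0, 240]], twist=[0, 0, 0, 0, 0])

```text
t: 7.45
position: [486.0, -21.7, 197.4]
ee_rot: [-89.8, -0.4, -0.0]
ft_force: [0.8, -0.2, 0.5]
width: 0.647
```

Emit:
drive_tool(grip=[0, 0, 0, 0, 0], linear=[[-1, 0, 48], [-1, 0, 96], [-1, 0, 142], [-1, 0, 142], [-1, 0, 142]], twist=[-0.01, -0.01, -0.01, -0.01, -0.01])

```text
t: 7.95
position: [484.8, 121.0, 197.6]
ee_rot: [-89.8, -0.4, 0.7]
ft_force: [-0.5, 0.1, -0.1]
width: 0.998
```

Emit:
drive_tool(grip=[0, 0, 0, 0, 0], linear=[[0, 30, -13.5], [0, 70, -13.5], [0, 85, -13.5], [0, 85, -13.5], [0, 85, -13.5]], twist=[0.01, 0.01, 0.01, 0.01, 0.01])

```text
t: 8.45
position: [486.0, 106.3, 112.9]
ee_rot: [-89.8, -0.4, 0.0]
ft_force: [-0.2, 0.4, -0.6]
width: 1.0
```

```bash
python3 - <<'E'
from h import *
s=status.get_obs(); print(s['position'],s['ee_rot'],s['ft_force'],s['t'])
a=save('scene','s3.png');b=save('top','t3.png')
cv2.imwrite('pics/c3.png',np.hstack([cv2.resize(x,None,fx=4,fy=4,interpolation=cv2.INTER_CUBIC) for x in (a[120:220,240:340,::-1],b[170:270,280:380,::-1])]))
E
```

```text
[485.98672634 106.32572742 112.92517321] [-8.98136654e+01 -3.83733048e-01  1.51337007e-02] [-0.2229016   0.39184366 -0.59760125] 8.45
```

View pics/c3.png

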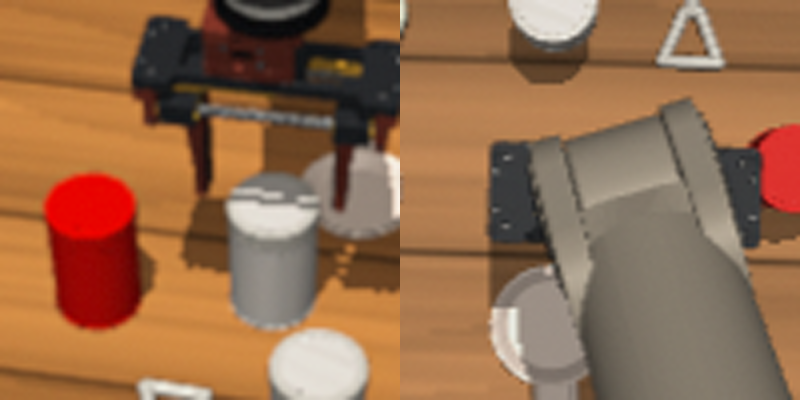

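Emit:
drive_tool(grip=[0, 0, 0, 0, 0], linear=[[-1, 20, 1], [-1, 40, 1], [-1, 60, 1], [-1, 60, 1], [-1, 60, 1]], twist=[0, 0, 0, 0, 0])

```text
t: 9.05
position: [486.8, 108.5, 54.7]
ee_rot: [-89.7, -0.6, 0.1]
ft_force: [0.0, -0.2, 0.6]
width: 0.997
```

Emit:
drive_tool(grip=[0.5, 0.5, 0.5, 0.5, 0.5], linear=[[0, 0, 0], [0, 0, 0], [0, 0, 0], [0, 0, 0], [0, 0, 0]], twist=[0, 0, 0, 0, 0], force=30)

```text
t: 9.55
position: [487.3, 108.1, 55.5]
ee_rot: [-89.8, -0.6, 0.0]
ft_force: [-0.4, -2.9, 7.5]
width: 0.737
```

Emit:
drive_tool(grip=[0.5, 0.5, 0.5, 0.5, 0.5], linear=[[0, -10, 0], [0, -25, 0], [0, -40, 0], [0, -50, 0], [0, -50, 0]], twist=[0, 0, 0, 0, 0])

```text
t: 10.05
position: [487.6, 108.2, 106.9]
ee_rot: [-89.7, -0.8, 0.0]
ft_force: [0.3, 0.2, -2.7]
width: 0.733
```

Emit:
drive_tool(grip=[0.5, 0.5, 0.5], linear=[[0, 0, 0], [0, 0, 0], [0, 0, 0]], twist=[0, 0, 0])

```text
t: 10.35
position: [487.1, 108.1, 106.4]
ee_rot: [-89.7, -0.7, 0.0]
ft_force: [-0.2, -0.1, -2.2]
width: 0.737
```

Emit:
drive_tool(grip=[0.5, 0.5, 0.5], linear=[[0, 0, 0], [0, 0, 0], [0, 0, 0]], twist=[0, 0, 0])

```text
t: 10.65
position: [487.0, 108.1, 106.1]
ee_rot: [-89.7, -0.7, 0.0]
ft_force: [-1.2, -0.2, -3.0]
width: 0.731
```

Emit:
drive_tool(grip=[0.5], linear=[[0, 0, 0]], twist=[0])

```text
t: 10.75
position: [487.0, 108.1, 106.1]
ee_rot: [-89.7, -0.7, 0.0]
ft_force: [-0.4, 0.6, -2.6]
width: 0.738
```

```bash
cat > w.py <<'E'
from h import *
F=[]
for i in range(10):
    s=status.get_obs(); F.append(np.r_[s['ft_force'],s['effort'][[1,3]],s['position']]); im=optics.camera('scene')
print(np.mean(F,0).round(2),np.std(F,0).round(2),s['ee_rot'],s['t'])
cv2.imwrite('pics/s_%d.png'%int(s['t']*100),im[:,:,::-1])
E
python3 w.py; ls pics
```

```text
[-1.7000e-01  2.8000e-01 -2.8000e+00 -4.3450e+01 -2.0780e+01  4.8702e+02
  1.0809e+02  1.0613e+02] [0.41 0.38 0.4  0.03 0.02 0.03 0.02 0.05] [-8.97253373e+01 -6.65821722e-01  4.05961606e-02] 11.2
c1.png
c3.png
ca.png
cb.png
cs.png
s1.png
s2.png
s3.png
s_1120.png
scene0.png
t1.png
t3.png
top0.png
```

Emit:
drive_tool(grip=[0.5, 0.5, 0.5, 0.5, 0.5], linear=[[0, 20, 0], [0, 38, 0], [0, 45, 0], [0, 48, 0], [0, 50, 0]], twist=[0, 0, 0, 0, 0])

```text
t: 11.75
position: [487.9, 108.4, 56.3]
ee_rot: [-89.7, -0.7, 0.0]
ft_force: [0.6, -0.4, -2.7]
width: 0.736
```

Emit:
drive_tool(grip=[0.5], linear=[[0, 0.5, 0]], twist=[0])

```text
t: 11.85
position: [488.2, 108.5, 56.2]
ee_rot: [-89.7, -0.7, 0.0]
ft_force: [-0.7, -0.0, -2.7]
width: 0.736
```

Emit:
drive_tool(grip=[0.5, 0.5], linear=[[0, 0.7, 0], [0, 1, 0]], twist=[0, 0])

```text
t: 12.05
position: [488.7, 108.6, 55.7]
ee_rot: [-89.7, -0.8, 0.0]
ft_force: [0.7, -0.8, -2.4]
width: 0.734
```

Emit:
drive_tool(grip=[0.5, 0.5], linear=[[0, 0.7, 0], [0, 1, 0]], twist=[0, 0])

```text
t: 12.25
position: [489.0, 108.7, 55.5]
ee_rot: [-89.7, -0.8, 0.0]
ft_force: [-3.7, 0.1, 10.2]
width: 0.731
```

Emit:
drive_tool(grip=[0, 0, 0, 0, 0], linear=[[0, 0, 0], [0, 0, 0], [0, 0, 0], [0, 0, 0], [0, 0, 0]], twist=[0, 0, 0, 0, 0])

```text
t: 12.75
position: [488.9, 108.7, 55.5]
ee_rot: [-89.7, -0.8, 0.0]
ft_force: [-0.4, 1.3, -0.8]
width: 1.003
```

Emit:
drive_tool(grip=[0, 0, 0, 0, 0], linear=[[0, -20, 0], [0, -50, 0], [0, -85, 0], [0, -100, 0], [0, -100, 0]], twist=[0, 0, 0, 0, 0])

```text
t: 13.25
position: [489.1, 108.6, 157.7]
ee_rot: [-89.6, -1.1, 0.0]
ft_force: [-0.3, 1.0, -0.0]
width: 1.002
```

Emit:
drive_tool(grip=[0, 0, 0, 0, 0], linear=[[45, 0, 17], [90, 0, 34], [136, 0, 53], [136, 0, 53], [136, 20, 53]], twist=[0, 0, 0, 0, 0])

```text
t: 13.75
position: [627.2, 162.6, 140.3]
ee_rot: [-89.5, -1.2, 0.0]
ft_force: [0.1, 0.1, -0.2]
width: 1.001
```

```bash
python3 - <<'E'
from h import *
a=save('scene','s4.png');b=save('top','t4.png')
s=status.get_obs(); print(s['position'],s['ee_rot'],s['t'])
p=s['position']
# expected tip positions
for y in(44,-44): print('tip',proj('scene',[p+[0,y,0]]),proj('scene',[[626,161.5+y,p[2]]]))
cv2.imwrite('pics/c4.png',np.hstack([cv2.resize(x,None,fx=3,fy=3,interpolation=cv2.INTER_CUBIC) for x in (a[140:270,250:380,::-1],b[110:240,250:380,::-1])]))
E
```

```text
[622.74019085 160.96126956 136.45360883] [-8.97149270e+01 -6.80073254e-01  3.36239745e-02] 13.85
tip [[336.23718528 203.21907066]] [[336.28657216 204.20452679]]
tip [[302.37142995 198.93386674]] [[302.35997757 199.90506808]]
```

View pics/c4.png

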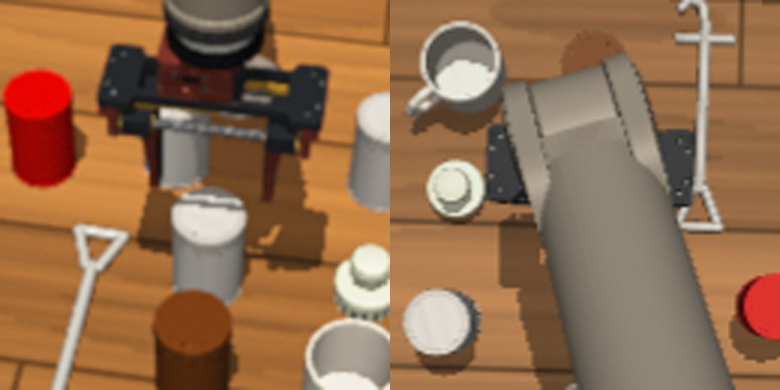

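Emit:
drive_tool(grip=[0, 0, 0, 0, 0], linear=[[3, 25, 0.5], [3, 55, 0.5], [3, 81, 0.5], [3, 81, 0.5], [3, 81, 0.5]], twist=[0, 0, 0, 0, 0])

```text
t: 14.35
position: [626.2, 161.6, 55.6]
ee_rot: [-89.7, -0.6, 0.0]
ft_force: [-0.0, -0.6, 0.1]
width: 1.003
```

Emit:
drive_tool(grip=[0.5, 0.5, 0.5, 0.5, 0.5], linear=[[0, 0, 0], [0, 0, 0], [0, 0, 0], [0, 0, 0], [0, 0, 0]], twist=[0, 0, 0, 0, 0])

```text
t: 14.85
position: [626.8, 161.2, 56.8]
ee_rot: [-89.7, -0.7, 0.0]
ft_force: [-1.6, -1.2, 7.3]
width: 0.729
```

Emit:
drive_tool(grip=[0.5, 0.5, 0.5, 0.5, 0.5], linear=[[0, -10, 0], [0, -25, 0], [0, -40, 0], [0, -50, 0], [0, -50, 0]], twist=[0, 0, 0, 0, 0])

```text
t: 15.35
position: [627.5, 161.4, 109.2]
ee_rot: [-89.7, -0.9, -0.0]
ft_force: [0.6, -0.1, -5.3]
width: 0.73
```

```bash
python3 w.py;python3 w.py
```

```text
[-3.5000e-01  1.0000e-02 -5.1100e+00 -6.1320e+01 -2.4890e+01  6.2608e+02
  1.6098e+02  1.0676e+02] [0.57 0.58 0.51 0.4  0.29 0.59 0.2  1.01] [-8.97568064e+01 -6.49738471e-01  2.96426886e-03] 15.8
[ 1.3000e-01  2.4000e-01 -4.8700e+00 -6.0800e+01 -2.4700e+01  6.2619e+02
  1.6095e+02  1.0671e+02] [0.54 0.55 0.69 0.01 0.02 0.07 0.03 0.13] [-8.97399381e+01 -6.95156075e-01  4.82982220e-03] 16.3
```

Emit:
drive_tool(grip=[0.5, 0.5, 0.5, 0.5, 0.5], linear=[[0, 20, 0], [0, 38, 0], [0, 45, 0], [0, 49, 0], [0, 50, 0]], twist=[0, 0, 0, 0, 0])

```text
t: 16.85
position: [627.1, 161.2, 57.0]
ee_rot: [-89.7, -0.7, 0.0]
ft_force: [-0.7, -0.3, -4.5]
width: 0.729
```

Emit:
drive_tool(grip=[0.5, 0.5], linear=[[0, 0.7, 0], [0, 1, 0]], twist=[0, 0])

```text
t: 17.05
position: [627.8, 161.4, 56.9]
ee_rot: [-89.7, -0.8, -0.0]
ft_force: [-0.7, 0.5, -2.0]
width: 0.731
```

Emit:
drive_tool(grip=[0.5, 0.5], linear=[[-0.5, 0.4, 0], [-0.5, 0.7, 0]], twist=[0, 0])

```text
t: 17.25
position: [627.8, 161.5, 56.8]
ee_rot: [-89.7, -0.9, -0.0]
ft_force: [-0.4, 0.4, 0.3]
width: 0.727
```

Emit:
drive_tool(grip=[0, 0, 0, 0, 0], linear=[[0, 0, 0], [0, 0, 0], [0, 0, 0], [0, 0, 0], [0, 0, 0]], twist=[0, 0, 0, 0, 0])

```text
t: 17.75
position: [628.0, 161.5, 57.0]
ee_rot: [-89.7, -0.9, -0.0]
ft_force: [0.5, 0.2, -1.0]
width: 1.0
```

Emit:
drive_tool(grip=[0, 0, 0, 0, 0], linear=[[0, -20, 0], [0, -50, 0], [0, -85, 0], [0, -100, 0], [0, -100, 0]], twist=[0, 0, 0, 0, 0])

```text
t: 18.25
position: [627.9, 161.4, 159.3]
ee_rot: [-89.6, -1.1, -0.0]
ft_force: [-0.4, 0.4, -0.7]
width: 1.002
```

```bash
python3 - <<'E'
from h import *
im=save('scene','s5.png')
s=status.get_obs(); print(s['position'],s['ee_rot'],s['ft_force'],s['t'])
E
```

```text
[626.71199226 161.11623329 157.22725383] [-8.96535562e+01 -9.57170385e-01 -7.02197656e-03] [-0.5198611  -0.71467373 -1.03009143] 18.3
```

View pics/s5.png

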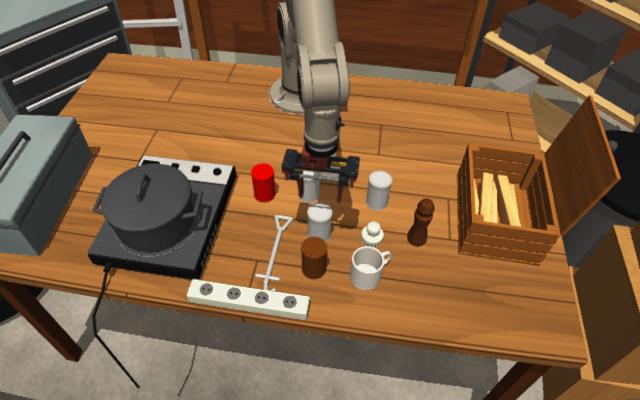

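All tins stand at their places. On to the left tin at (378,190).

Emit:
drive_tool(grip=[0, 0, 0, 0, 0], linear=[[-34, 0, 35], [-68, 0, 70], [-102, 0, 105], [-136, 0, 140], [-144, 0, 150]], twist=[0, 0, 0, 0, 0])

```text
t: 18.8
position: [476.9, 315.4, 153.4]
ee_rot: [-89.7, -0.7, 0.5]
ft_force: [0.1, -0.5, 1.1]
width: 1.0
```

Emit:
drive_tool(grip=[0, 0, 0], linear=[[0, 20, 0], [0, 40, 0], [0, 40, 0]], twist=[0, 0, 0])

```text
t: 19.1
position: [475.0, 313.7, 109.5]
ee_rot: [-89.9, -0.3, 0.5]
ft_force: [1.0, -0.2, -0.1]
width: 0.999
```

```bash
python3 - <<'E'
from h import *
a=save('scene','s6.png');b=save('top','t6.png')
s=status.get_obs(); print(s['position'],s['ee_rot'],s['t'])
cv2.imwrite('pics/c6.png',np.hstack([cv2.resize(x,None,fx=3,fy=3,interpolation=cv2.INTER_CUBIC) for x in (a[110:240,310:440,::-1],b[150:280,200:330,::-1])]))
E
```

```text
[477.14072125 314.58313502 112.41682549] [-89.77814573  -0.5664551    0.4108056 ] 19.2
```

View pics/c6.png

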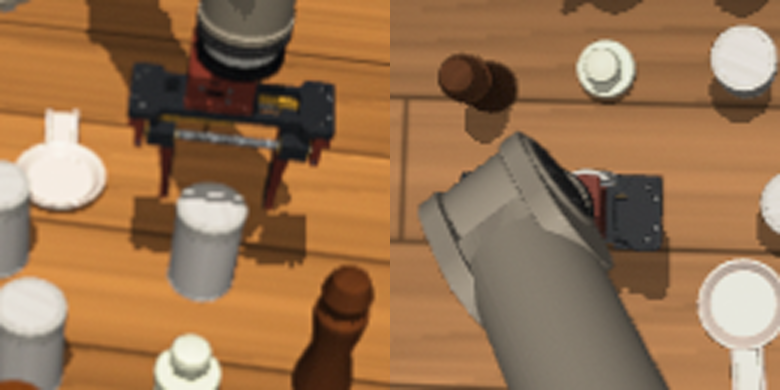

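Correct x +5, y −3, then descend.

Emit:
drive_tool(grip=[0, 0, 0, 0, 0], linear=[[5, 0, -3], [5, 20, -3], [5, 40, -3], [5, 57, -3], [5, 57, -3]], twist=[0, 0, 0, 0, 0])

```text
t: 19.7
position: [482.5, 310.6, 54.2]
ee_rot: [-89.9, -0.5, 0.4]
ft_force: [0.3, 0.2, 0.2]
width: 1.003
```

Emit:
drive_tool(grip=[0.5, 0.5, 0.5, 0.5, 0.5], linear=[[0, 0, 0], [0, 0, 0], [0, 0, 0], [0, 0, 0], [0, 0, 0]], twist=[0, 0, 0, 0, 0])

```text
t: 20.2
position: [483.3, 311.0, 55.2]
ee_rot: [-89.8, -0.5, 0.4]
ft_force: [0.8, 0.1, 5.6]
width: 0.732
```

Emit:
drive_tool(grip=[0.5, 0.5, 0.5, 0.5, 0.5], linear=[[0, -10, 0], [0, -25, 0], [0, -40, 0], [0, -50, 0], [0, -50, 0]], twist=[0, 0, 0, 0, 0])

```text
t: 20.7
position: [483.8, 311.6, 107.4]
ee_rot: [-89.7, -0.7, 0.4]
ft_force: [-0.1, 0.2, -1.1]
width: 0.73
```

```bash
python3 w.py;python3 w.py
```

```text
[-1.0000e-01 -1.0000e-02 -1.8100e+00 -5.1820e+01 -2.2080e+01  4.8265e+02
  3.1081e+02  1.0516e+02] [0.43 0.46 0.32 0.33 0.22 0.46 0.34 0.91] [-89.85623384  -0.50441689   0.35991243] 21.15
[-2.0000e-01 -1.9000e-01 -1.3900e+00 -5.1320e+01 -2.1900e+01  4.8271e+02
  3.1082e+02  1.0505e+02] [0.46 0.47 0.36 0.01 0.01 0.05 0.05 0.12] [-89.8228237   -0.54415433   0.35952594] 21.65
```

L ≈ 1.5 N, R ≈ 2.8 N, F ≈ 4.9 N: the far tin is the full one. Put L back.

Emit:
drive_tool(grip=[0.5, 0.5, 0.5, 0.5, 0.5], linear=[[0, 20, 0], [0, 38, 0], [0, 45, 0], [0, 49, 0], [0, 50, 0]], twist=[0, 0, 0, 0, 0])

```text
t: 22.2
position: [483.3, 311.1, 55.2]
ee_rot: [-89.8, -0.5, 0.4]
ft_force: [-0.5, -0.6, -0.4]
width: 0.729
```

Emit:
drive_tool(grip=[0.5, 0.5], linear=[[-0.5, 0.7, 0], [-0.5, 1, 0]], twist=[0, 0])

```text
t: 22.4
position: [483.4, 311.1, 55.2]
ee_rot: [-89.8, -0.6, 0.3]
ft_force: [-0.5, -1.7, 5.7]
width: 0.727
```

Emit:
drive_tool(grip=[0, 0, 0, 0, 0], linear=[[0, 0, 0], [0, 0, 0], [0, 0, 0], [0, 0, 0], [0, 0, 0]], twist=[0, 0, 0, 0, 0])

```text
t: 22.9
position: [483.3, 311.2, 55.1]
ee_rot: [-89.8, -0.6, 0.4]
ft_force: [-0.5, -0.3, 0.5]
width: 1.001
```

Emit:
drive_tool(grip=[0, 0, 0, 0, 0], linear=[[0, -20, 0], [0, -50, 0], [0, -85, 0], [0, -100, 0], [0, -100, 0]], twist=[0, 0, 0, 0, 0])

```text
t: 23.4
position: [483.7, 311.8, 157.6]
ee_rot: [-89.6, -0.8, 0.3]
ft_force: [0.1, -0.3, -0.3]
width: 1.003
```

Emit:
drive_tool(grip=[0, 0, 0, 0, 0], linear=[[34, 0, -35], [68, 0, -70], [102, 0, -105], [136, 0, -140], [143, 0, -149]], twist=[0, 0, 0, 0, 0])

```text
t: 23.9
position: [630.6, 156.7, 157.1]
ee_rot: [-89.8, -0.8, -0.1]
ft_force: [-0.0, 0.2, -1.1]
width: 1.004
```

Emit:
drive_tool(grip=[0, 0, 0], linear=[[0, 10, 0], [0, 20, 0], [0, 20, 0]], twist=[0, 0, 0])

```text
t: 24.2
position: [628.0, 158.3, 134.0]
ee_rot: [-89.9, -0.5, 0.0]
ft_force: [-0.3, 0.4, -0.2]
width: 1.005
```

```bash
python3 - <<'E'
from h import *
a=save('scene','s7.png');b=save('top','t7.png')
s=status.get_obs(); print(s['position'],s['ee_rot'],s['ft_force'],s['t'])
E
```

```text
[629.34627731 158.71220537 136.09596433] [-8.98308268e+01 -7.21480272e-01  6.20495425e-02] [ 1.08462323 -0.75911447  0.6017273 ] 24.3
```

View pics/s7.png

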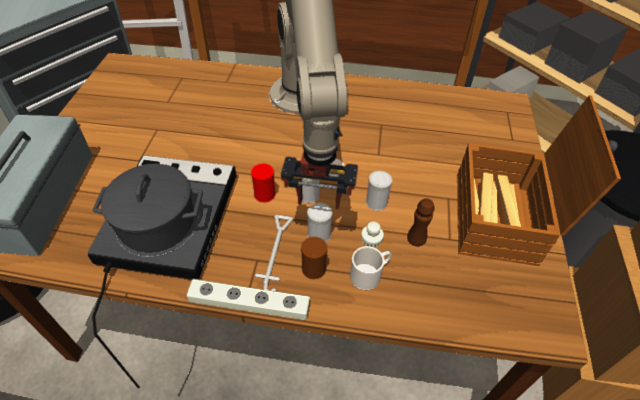

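All tins upright in place; the gripper is over the far tin (319,221). Grip and lift it.

Emit:
drive_tool(grip=[0, 0, 0, 0, 0], linear=[[-2, 10, 2.8], [-2, 40, 2.8], [-2, 70, 2.8], [-2, 80, 2.8], [-2, 80, 2.8]], twist=[0, 0, 0, 0, 0])

```text
t: 24.8
position: [626.8, 162.2, 54.5]
ee_rot: [-89.9, -0.5, 0.1]
ft_force: [0.7, -0.1, -0.0]
width: 1.003
```

Emit:
drive_tool(grip=[0.5, 0.5, 0.5, 0.5, 0.5], linear=[[0, 0, 0], [0, 0, 0], [0, 0, 0], [0, 0, 0], [0, 0, 0]], twist=[0, 0, 0, 0, 0], force=35)

```text
t: 25.3
position: [627.6, 161.9, 55.7]
ee_rot: [-89.9, -0.6, 0.1]
ft_force: [-0.4, -1.9, 5.8]
width: 0.73
```

Emit:
drive_tool(grip=[0.5, 0.5, 0.5, 0.5, 0.5], linear=[[0, -15, 0], [0, -45, 0], [0, -85, 0], [0, -125, 0], [0, -150, 0]], twist=[0, 0, 0, 0, 0])

```text
t: 25.8
position: [626.4, 161.8, 209.3]
ee_rot: [-89.8, -0.8, 0.1]
ft_force: [0.3, 0.1, -4.8]
width: 0.731
```

Emit:
drive_tool(grip=[0.5, 0.5, 0.5, 0.5, 0.5], linear=[[0, 0, 0], [0, 0, 0], [0, 0, 0], [0, 0, 0], [0, 0, 0]], twist=[0, 0, 0, 0, 0])

```text
t: 26.3
position: [625.6, 161.6, 207.6]
ee_rot: [-89.8, -0.6, 0.1]
ft_force: [0.8, 0.6, -5.0]
width: 0.728
```

```bash
python3 w.py; python3 - <<'E'
from h import *
a=save('scene','s8.png');b=save('top','t8.png')
s=status.get_obs(); print(s['position'],s['ee_rot'],s['ft_force'],s['width'],s['t'])
E
```

```text
[ 2.8000e-01 -1.1000e-01 -4.6100e+00 -5.7440e+01 -2.8290e+01  6.2621e+02
  1.6171e+02  2.0872e+02] [0.49 0.38 0.5  0.08 0.05 0.27 0.07 0.56] [-8.97924155e+01 -7.92017615e-01  8.63537115e-02] 26.75
[626.44756885 161.79185338 209.36243147] [-8.97916901e+01 -7.95764832e-01  8.71911661e-02] [ 0.95942937  0.95279223 -5.85857896] 0.7260409815230011 26.9
```

View pics/s8.png

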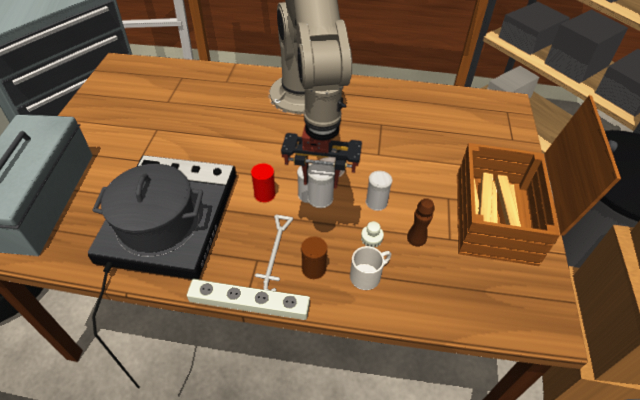

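View pics/t8.png

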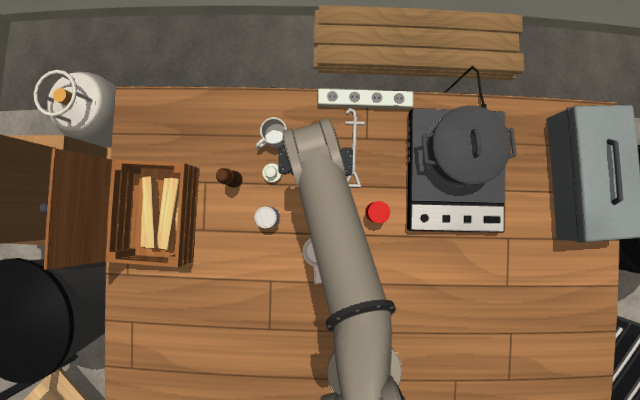

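The tin hangs upright at (320,185), about 150 mm up, 4.6–4.9 N. The others stand where they stood. Handing in.

```bash
python3 -c "
from h import *
print(manip.close_job()); s=status.get_obs(); print(s['t'],s['position'],s['ft_force'],s['width'])"
```

```text
the job is handed in; nothing more can be done
None
the job is handed in; nothing more can be done
```

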